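# Turn the blue coaster over with the turner

### The job

The cork pad under the blue coaster is damp: take the kitchen turner by its handle, slip its blade under the coaster's overhanging rim and lever the coaster over, so that it ends lying flat on the worktop with its cork side up. Do not touch the coaster with the gripper and do not toss it or carry it high; leave the red coaster as it is. Then stand the turner back on the worktop, blade flat and clear of both coasters, and let go.

Things in the scene. Friction and masses are not known exactly. Their poses are not given: they have to be found in the camera images.
- coaster_blue: Blue round coaster with a thin white ring on its face, loose, 0.12 kg: a disc 96 mm across and 7 mm thick on a centred round cork pad 56 mm across and 8 mm thick (15 mm in all). It starts cork down, so the disc's rim overhangs the pad by 20 mm all round with an 8 mm gap below it. Origin: centre of the cork pad's outer face (on the worktop at the start); z points from the cork to the blue face (up at the start, down when turned over).
- coaster_red: Red round coaster of the same shape and size, cork down, loose, a bystander. Origin and axes as for the blue one. The two coasters may swap places.
- turner: Kitchen turner (spatula), loose, 0.16 kg, 250 mm long, standing by itself on its flat steel blade and a small foot under the handle's rear end. Slotted level blade 64 mm wide, 80 mm long, 3 mm thick; a bent neck rises to a straight level black handle. Origin: middle of the blade's front edge, underside (on the worktop at the start); x points forward out of the front edge, along the tool, z up. The front edge points roughly to +y at the start.
- turner_grip (a point): Point to grasp on the turner's handle: 165 mm behind the blade's front edge and 45 mm above the blade's underside, at mid-height of the handle. The handle is 18 mm wide with flat sides, 24 mm tall, and runs from 48 mm ahead of this point to 86 mm behind it; axes as for the turner.
Things that resemble listed ones, but are neither listed nor needed, are in the scene too. Several things have the shape of the coaster_blue; the one meant has the colours described above.

How it is judged (in metres and radians):
On the way, in this order (a step that is already met when the one before it is completed fails the run):
1. the turner is held in the gripper, off the worktop (contact force between the fingers and turner above 1 N and height (world z) of turner_grip above 0.052 m), for 0.1 s.
2. the held turner levers the blue coaster up past 40 degrees (contact force between the fingers and turner above 1 N and contact force between turner and coaster_blue above 0.02 N and angle between coaster_blue's own z axis and vertical between 0.7 and 2.4 rad), for 0.05 s.
3. the blue coaster lies cork up (angle between coaster_blue's own z axis and vertical above 2.96 rad and height (world z) of coaster_blue below 0.03 m and linear speed of coaster_blue below 0.03 m/s), for 0.2 s.
At the end, for the whole second after the job is handed in: The blue coaster lies on the worktop (or the edge of the mat) cork up, flat within 10 degrees and at rest; the red coaster is still cork down within 30 mm of where it was; the turner stands level (within about 6 degrees) on the worktop, at rest, touching neither coaster (angle between coaster_blue's own z axis and vertical above 2.96 rad and height (world z) of coaster_blue between 0.008 and 0.03 m and linear speed of each of coaster_blue, turner below 0.02 m/s and angle between coaster_red's own z axis and vertical below 0.17 rad and distance of coaster_red from where it was at the start of the episode below 0.03 m and angle between turner's own z axis and vertical below 0.1 rad and height (world z) of turner between -0.005 and 0.007 m and contact force between turner and coaster_blue below 0.01 N and contact force between turner and coaster_red below 0.01 N).
It fails at once if the gripper touches the blue coaster (contact force between the fingers and coaster_blue above 0.3 N).
It fails at once if the blue coaster is tossed or carried more than 0.2 m above the worktop (height (world z) of coaster_blue above 0.2 m).
It fails at once if the red coaster is shifted more than 30 mm or turned over (distance of coaster_red from where it was at the start of the episode above 0.03 m or angle between coaster_red's own z axis and vertical above 0.35 rad).
It also fails if it takes over 54 s, if anything falls off the work surface, if the arm or the gripper's body presses on something with over 40 N, if the wrist force passes 120 N, or if a joint passes its speed limit or range.

### The arm

A 6-joint arm with a two-finger parallel gripper is mounted at the origin on a cart in front of the work surface, level with it; the furniture and walls round the work are solid. World frame = base frame: x ahead of the robot, y to its left, z up, the work surface at z = 0. Lengths are in mm, angles in degrees, forces in N, time in s.
With the tool pointing down it reaches from about 300 to 850 mm from the base axis. Payload 4.2 kg.
Tool frame: the origin (TCP) lies at the very end of the fingers, on their centre line; the grasp point (between the pads) lies 19 mm behind it; z points along the fingers, y is the line along which they close (so a half turn about z gives the same grasp; the last joint's range is limited). The gripper opens to 91 mm and grips with 3 to 60 N. Pads are 32 mm wide; open, the fingers measure 118 mm over their backs; the gripper's body (76 mm by 178 mm) begins 60 mm behind the grasp point.
Start: joints at [67.552, 18.312, 89.639, -0, 72.044, -1.146], TCP at [208.898, 535.731, 190.076] pointing down, gripper open.
Joint ranges: [-177.97, 177.97], [-48.28, 115.42], [12.27, 149.76], [-77.06, 257.06], [2.81, 150.46], [-146.56, 146.56]. Speed limits (degrees/s): [147.25, 147.25, 180, 180, 180, 180].

### API

Orientations are given as [roll, pitch, yaw] about the fixed x, y, z axes, in that order (R = Rz(yaw) Ry(pitch) Rx(roll)).
In Python, from workcell import env, eyes gives the robot as it stands.
- The arm moves only by the tool send_rows, never from a script. Its argument "targets" is text: rows parted by semicolons, each of 7 numbers parted by spaces: the shift along the tool's x, y, z in m, then the turn, a rotation vector about the tool's x, y, z in degrees, then the opening in per cent of the stroke, from 0 (shut) to 100 (fully open). A call has 1 to 12 rows; each row is the pose to reach, as a shift and turn from the pose commanded when the call began, along the tool's axes at that moment; what a row does not reach only later rows make up. A row lasts 1/12 s, in which the tool goes at most 41.7 mm and 7.16 degrees, less where a joint would pass 70% of its speed; a pose out of reach is approached as far as the arm can. A call with a gripper value outside its range is refused whole. The fingers move at their own pace and stop on an object; "grip_force" is the grip in N (left out, the last holds). Time passes only in rows, so rows that repeat a pose let the fingers close. It gives the time, the measured TCP pose, the force, the opening and the grip force at its end, in the units of the state.
- env.state(): the state, without advancing time (a new reading comes with each control period).
- eyes.grab_frame(name): name is "side" or "top" or "wrist"; returns a dict with "image" (480x640x3 uint8, blue, green, red), "fovy" (degrees; the focal length in pixels is half the picture's height over the tangent of half this angle, whatever the lens; pixels are square), "cx", "cy" (the principal point, pixels), "D" ([k1, k2, p1, p2, k3] as OpenCV has them; the pictures are not rectified), "eye" and "attitude" of the camera in the world. Camera axes: x right, y up, looking along -z (the intrinsics and any distortion apply to the point x, -y, -z); pixel columns grow to the right and rows downward; lengths in mm; the calibration is good to about 2 mm. A picture is of the moment at which its call begins. There is no depth.
- env.job_done(): hands the job in; it is judged then, once.
The state is a dict: "time_s": time; "qpos": joint angles; "qvel": joint speeds; "effort": joint torques, N m; "ee_pos": TCP position; "ee_rot": TCP orientation; "force": force on the tool from outside, world axes, zero at the start; "torque": the same for the moment, N m; "gripper_width": finger opening in mm; "gripper_force": force on a finger pad.
Only numpy, scipy, OpenCV 4.12 (cv2) and the standard library are available. Lean on these libraries where they do the work, as an engineer would, in place of code of your own. Each camera call takes 0.05 s, during which the arm holds its last target. There are 200 camera calls.

## Working session

There is one attempt and no reset: what is moved stays moved. The work goes in short steps, Python scripts to look and compute and a tool call to move; the robot and the scene stay as the last step left them, time stands still between calls to the robot, and variables do not carry over. Pictures are saved under pics/ and viewed, at most 12 in all, crops included, and the job is handed in when it is done.

Besides the shell and the picture viewer there is one more tool, called after "Emit:" as a command line: name --argument value ..., lists and objects as JSON in quotes. send_rows: Moves the arm, as the interface text tells. Its arguments: {"type":"object","properties":{"targets":{"type":"string"},"grip_force":{"type":"number"}},"required":["targets"]}

```bash
mkdir -p pics; ls; python3 - <<'E'
from workcell import env, eyes
import cv2,numpy as np
print(env.state())
for n in ["top","side"]:
    f=eyes.grab_frame(n); cv2.imwrite(f"pics/{n}0.png",f["image"])
    print({k:v for k,v in f.items() if k!="image"})
E
```

```text
pics
{'time_s': 0.0, 'qpos': array([ 6.75535717e+01,  1.83505450e+01,  8.97067234e+01, -1.38742448e-03,
        7.20445799e+01, -1.14604777e+00]), 'qvel': array([ 0.0100664 ,  0.02050235,  0.057545  ,  0.03562655,  0.0526644 ,
       -0.1003375 ]), 'effort': array([ 1.56614289e-03, -4.12466741e+01, -2.31978035e+01,  7.27002695e-02,
        4.56323905e-02, -1.74140341e-04]), 'ee_pos': array([208.66835886, 535.20251631, 189.22916878]), 'ee_rot': array([-1.79898146e+02, -7.18237615e-04,  1.58700048e+02]), 'force': array([ 0.1889867 , -0.5449571 ,  1.03701376]), 'torque': array([ 0.04558801, -0.06119404, -0.01218724]), 'gripper_force': 0.0, 'gripper_width': 91.3559064509536}
{'fovy': 54.63158052668271, 'cx': 325.43420528776824, 'cy': 236.76797357552275, 'D': array([0.02270859, 0.        , 0.        , 0.        , 0.        ]), 'eye': array([ 363.23575165, -141.97888408,  905.45318173]), 'attitude': array([ 10.96489308,   1.31013668, -90.74173652])}
{'fovy': 55.09863424724886, 'cx': 321.00176442354723, 'cy': 232.70928337778585, 'D': array([-0.1186824,  0.       ,  0.       ,  0.       ,  0.       ]), 'eye': array([486.16651454, 615.5838646 , 483.08375099]), 'attitude': array([  61.41887455,    1.37555878, -175.88096277])}
```

View pics/top0.png

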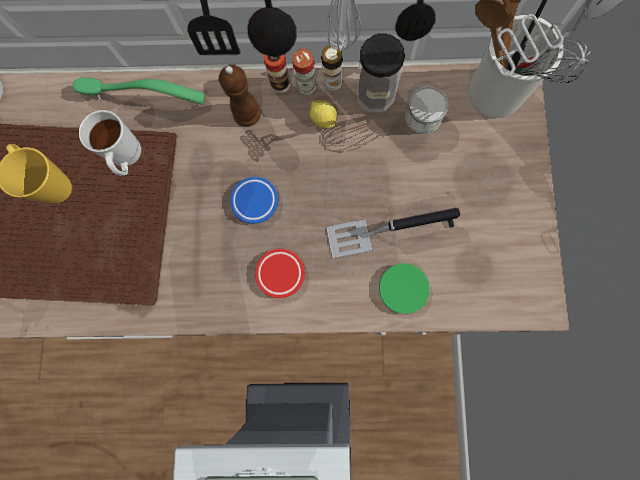

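View pics/side0.png

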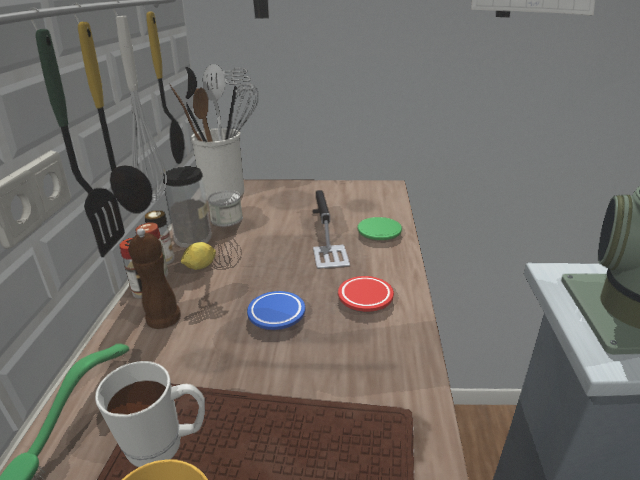

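Top view: blue disc with white ring at (254,200), red at (280,273), plain green disc at (404,288), which is the lookalike. The blue one fits the description. The turner's blade front edge is at about (329,240) and its handle runs from (392,224) to (459,213). I'll measure these next and confirm in an enlarged crop.

```bash
cat > h.py <<'E'
import numpy as np, cv2
from scipy.spatial.transform import Rotation as R
from workcell import env, eyes
def cam(f):
    h=f["image"].shape[0]; fl=h/2/np.tan(np.radians(f["fovy"]/2))
    K=np.array([[fl,0,f["cx"]],[0,fl,f["cy"]],[0,0,1.]])
    M=R.from_euler("xyz",f["attitude"],degrees=True).as_matrix()@np.diag([1,-1,-1])
    return K,M
def w(f,px,z):
    K,M=cam(f); p=cv2.undistortPoints(np.float64(px).reshape(-1,1,2),K,f["D"]).reshape(-1,2)
    d=np.c_[p,np.ones(len(p))]@M.T
    return f["eye"]+d*((z-f["eye"][2])/d[:,2])[:,None]
def proj(f,P):
    K,M=cam(f); rv=cv2.Rodrigues(M.T)[0]
    return cv2.projectPoints(np.float64(P).reshape(-1,3),rv,-M.T@f["eye"],K,f["D"])[0].reshape(-1,2)
def blob(f,ch,seed):
    im=f["image"].astype(int); o=[c for c in range(3) if c!=ch]
    m=((im[:,:,ch]-im[:,:,o].max(2))>35).astype(np.uint8)
    m=cv2.morphologyEx(m,cv2.MORPH_CLOSE,np.ones((7,7),np.uint8))
    n,l=cv2.connectedComponents(m); k=l[seed[1],seed[0]]
    c=max(cv2.findContours((l==k).astype(np.uint8),0,1)[0],key=len)
    return c.reshape(-1,2)
E
python3 - <<'E'
from h import *
for n,sb,sr in [("top",(254,200),(280,273)),("side",(277,310),(366,294))]:
    f=eyes.grab_frame(n)
    for nm,ch,s in [("blue",0,sb),("red",2,sr)]:
        try:
            c=blob(f,ch,s); q=w(f,c,13.)
            (x,y),r=cv2.minEnclosingCircle(q[:,:2].astype(np.float32)); print(n,nm,q[:,:2].min(0),q[:,:2].max(0),(q[:,:2].min(0)+q[:,:2].max(0))/2,r)
        except Exception as e: print(e)
    if n=="top":
        im=cv2.resize(f["image"][180:270,215:475],None,fx=3,fy=3,interpolation=cv2.INTER_CUBIC); cv2.imwrite("pics/crop1.png",im)
    else:
        a=cv2.resize(f["image"][180:340,240:420],None,fx=3,fy=3,interpolation=cv2.INTER_CUBIC);cv2.imwrite("pics/crop2.png",a)
E
```

```text
top blue [566.60749967 -28.37848114] [661.63346407  65.77212503] [614.12048187  18.69682194] 48.354305267333984
top red [420.50965838 -81.5585675 ] [515.75196125  13.4197434 ] [468.13080982 -34.06941205] 48.61174011230469
side blue [568.02378151 -30.89393952] [663.13835126  68.32333488] [615.58106639  18.71469768] 50.381317138671875
side red [419.50411978 -83.07986811] [515.11314038  19.29463229] [467.30863008 -31.89261791] 52.07896423339844
```

View pics/crop1.png

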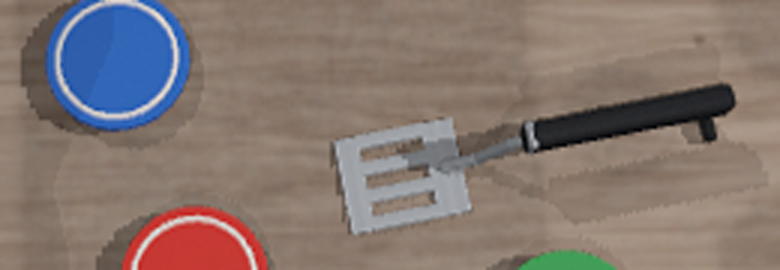

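View pics/crop2.png

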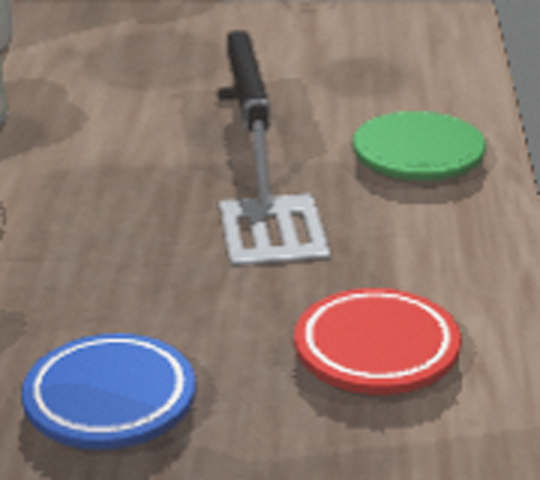

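The crops confirm the blue disc with its white ring at crop (118,59). The turner's blade corners in crop1 are (333,143), (356,236), (449,118) and (471,210), with the handle from (527,136) to (735,97).

```bash
python3 - <<'E'
from h import *
f=eyes.grab_frame("top")
c=np.array([[333,143],[356,236],[471,210],[449,118]])/3+[215,180]-.33
q=w(f,c,3.);print(q.round(1), np.linalg.norm(np.diff(q,axis=0),axis=1))
h=np.array([[530,135],[735,97]])/3+[215,180]-.33
hh=w(f,h,52.);print(hh.round(1),np.linalg.norm(hh[1]-hh[0]))
# fit: pose x,y,yaw by all
from scipy.optimize import least_squares
yb=[32,-32,-32,32]; P=np.array([[0,32,3],[0,-32,3],[-80,-32,3],[-80,32,3],[-117,0,54],[-251,0,50]])
pts=np.vstack([c,h])
def model(v):
    r=R.from_euler("z",v[2],degrees=True).as_matrix(); return P@r.T+[v[0],v[1],0]
def res(v): return (proj(f,model(v))-pts).ravel()
s=least_squares(res,[550,-130,85]);print(s.x,s.fun.reshape(-1,2).round(1))
v=s.x; print("grip",(R.from_euler("z",v[2],degrees=True).apply([-165,0,45])+[v[0],v[1],0]))
g=eyes.grab_frame("side"); im=g["image"].copy()
for p in proj(g,model(v)): print("side",p.round(1))
print(env.state()["ee_pos"],env.state()["ee_rot"],env.state()["time_s"])
E
```

```text
[[ 557.5 -124.3    3. ]
 [ 495.  -138.5    3. ]
 [ 511.  -214.1    3. ]
 [ 573.  -201.5    3. ]] [64.00486247 77.17739299 63.2856276 ]
[[ 549.8 -248.4   52. ]
 [ 571.8 -376.9   52. ]] 130.3219334157656
[ 528.23146469 -130.62589452  100.06380144] [[  6.5  30.2]
 [ -7.3 -32.1]
 [ -6.2 -31. ]
 [  7.8  30.8]
 [ -1.2   0.4]
 [  0.2   0.1]]
grip [ 557.06433981 -293.08716779   45.        ]
side [349.5 264.5]
side [316.5 267. ]
side [312.8 246.3]
side [343.4 244. ]
side [325.7 215.3]
side [319.3 191.8]
[208.82689278 535.56382267 189.79619045] [-1.79971538e+02 -2.11269408e-03  1.58697913e+02] 0.3
```

```bash
cat >> h.py <<'E'
def to(p,yaw,roll=180.,pitch=0.):
    s=env.state(); A=R.from_euler("xyz",s["ee_rot"],degrees=True); B=R.from_euler("xyz",[roll,pitch,yaw],degrees=True)
    print("t",round(s["time_s"],2),"d(m)",(A.inv().apply(np.array(p)-s["ee_pos"])/1000).round(4),"rv",np.degrees((A.inv()*B).as_rotvec()).round(2),"F",s["force"].round(1),"w",round(s["gripper_width"],1))
E
python3 -c "
from h import *
to([557,-293,110],100)"
```

```text
t 0.3 d(m) [-0.6254 -0.6454  0.0801] rv [-3.00e-02  1.00e-02  5.87e+01] F [-0.5 -0.1 -0.4] w 91.3
```

Emit:
send_rows --targets "-0.625 -0.645 0.08 0 0 58.7 100;-0.625 -0.645 0.08 0 0 58.7 100;-0.625 -0.645 0.08 0 0 58.7 100;-0.625 -0.645 0.08 0 0 58.7 100;-0.625 -0.645 0.08 0 0 58.7 100;-0.625 -0.645 0.08 0 0 58.7 100;-0.625 -0.645 0.08 0 0 58.7 100;-0.625 -0.645 0.08 0 0 58.7 100;-0.625 -0.645 0.08 0 0 58.7 100;-0.625 -0.645 0.08 0 0 58.7 100;-0.625 -0.645 0.08 0 0 58.7 100;-0.625 -0.645 0.08 0 0 58.7 100"

```text
time_s: 1.3
ee_pos: [402.2, 74.6, 145.8]
ee_rot: [179.9, -0.0, 100.0]
force: [0.4, 0.3, -0.4]
gripper_width: 90.9
gripper_force: 0.0
```

```bash
python3 -c "
from h import *
print(env.state()['ee_pos'],env.state()['ee_rot'])
to([557,-293,110],100)"
```

```text
[402.23224469  74.64109666 145.84135891] [ 1.79938047e+02 -8.19626718e-03  1.00001030e+02]
t 1.3 d(m) [-0.3889  0.0885  0.0359] rv [ 0.06 -0.01  0.  ] F [ 0.4  0.3 -0.4] w 90.9
```

Emit:
send_rows --targets "-0.389 0.088 0.036 0 0 0 100;-0.389 0.088 0.036 0 0 0 100;-0.389 0.088 0.036 0 0 0 100;-0.389 0.088 0.036 0 0 0 100;-0.389 0.088 0.036 0 0 0 100;-0.389 0.088 0.036 0 0 0 100;-0.389 0.088 0.036 0 0 0 100;-0.389 0.088 0.036 0 0 0 100;-0.389 0.088 0.036 0 0 0 100;-0.389 0.088 0.036 0 0 0 100;-0.389 0.088 0.036 0 0 0 100;-0.389 0.088 0.036 0 0 0 100"

```text
time_s: 2.3
ee_pos: [555.8, -292.1, 108.7]
ee_rot: [-179.9, -0.1, 99.9]
force: [0.2, 0.9, -0.5]
gripper_width: 91.4
gripper_force: 0.0
```

```bash
python3 -c "
from h import *
print(env.state()['ee_pos'],env.state()['ee_rot'])
to([557,-293,26.5],100)
f=eyes.grab_frame('wrist');cv2.imwrite('pics/w1.png',f['image'])
f=eyes.grab_frame('side');print(proj(f,[557,-293,45]))"
```

```text
[ 555.81925336 -292.09788467  108.72416021] [-1.79943640e+02 -7.46888541e-02  9.98790346e+01]
t 2.3 d(m) [-0.0012  0.0011  0.0822] rv [-0.06 -0.07 -0.12] F [ 0.2  0.9 -0.5] w 91.4
[[323.33820384 209.35514981]]
```

View pics/w1.png

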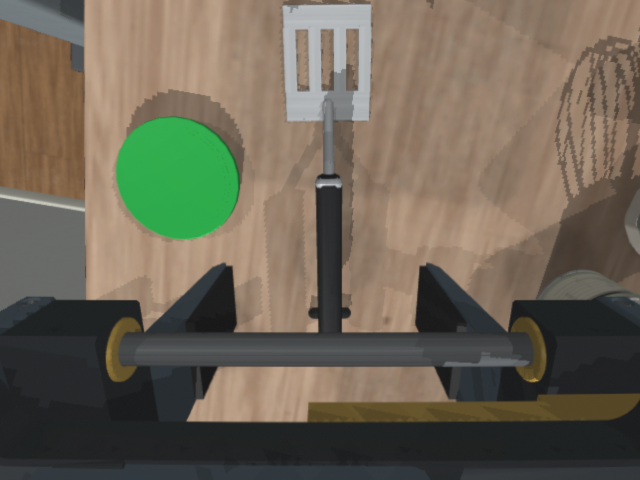

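The wrist view shows the handle centred between the fingers (column 329, fingers at 234 and 420) and aligned with the tool. I'll descend and grip.

Emit:
send_rows --targets "-0.001 0.001 0.04 0 0 0 100;-0.001 0.001 0.065 0 0 0 100;-0.001 0.001 0.082 0 0 0 100;-0.001 0.001 0.082 0 0 0 100;-0.001 0.001 0.082 0 0 0 0;-0.001 0.001 0.082 0 0 0 0;-0.001 0.001 0.082 0 0 0 0;-0.001 0.001 0.082 0 0 0 0;-0.001 0.001 0.082 0 0 0 0;-0.001 0.001 0.082 0 0 0 0;-0.001 0.001 0.082 0 0 0 0;-0.001 0.001 0.082 0 0 0 0" --grip_force 50

```text
time_s: 3.4
ee_pos: [557.2, -292.1, 27.8]
ee_rot: [180.0, 0.0, 100.0]
force: [-0.3, 0.1, 0.6]
gripper_width: 40.5
gripper_force: 0.0
```

```bash
python3 -c "
from h import *
print(env.state())"
```

```text
{'time_s': 3.4, 'qpos': array([-2.87139703e+01,  3.07969670e+01,  9.44591895e+01,  6.51751764e-03,
        5.47327077e+01, -3.87080354e+01]), 'qvel': array([0.00060388, 0.22524655, 0.06701368, 0.00029439, 0.01893395,
       0.09008297]), 'effort': array([ 1.88650412e-02, -4.88955867e+01, -1.94616437e+01,  3.21361888e-02,
        7.54086580e-02,  2.93697985e-04]), 'ee_pos': array([ 557.22509037, -292.09791387,   27.80257666]), 'ee_rot': array([1.79987982e+02, 2.81064131e-03, 9.99903021e+01]), 'force': array([-0.34604256,  0.12467601,  0.59849621]), 'torque': array([-0.08265584,  0.08681689,  0.02023284]), 'gripper_force': 0.0, 'gripper_width': 40.52216788790128}
```

Emit:
send_rows --targets "0 0 0 0 0 0 0;0 0 0 0 0 0 0;0 0 0 0 0 0 0;0 0 0 0 0 0 0;0 0 0 0 0 0 0;0 0 0 0 0 0 0;0 0 0 0 0 0 0;0 0 0 0 0 0 0"

```text
time_s: 4.07
ee_pos: [557.3, -292.1, 27.6]
ee_rot: [180.0, -0.0, 100.0]
force: [0.8, 0.1, -0.9]
gripper_width: 17.4
gripper_force: 50.0
```

Emit:
send_rows --targets "0 0 -0.01 0 0 0 0;0 0 -0.02 0 0 0 0;0 0 -0.03 0 0 0 0;0 0 -0.03 0 0 0 0;0 0 -0.03 0 0 0 0;0 0 -0.03 0 0 0 0"

```text
time_s: 4.57
ee_pos: [557.1, -291.9, 57.8]
ee_rot: [180.0, -0.0, 100.0]
force: [-0.6, -0.3, -0.9]
gripper_width: 17.3
gripper_force: 50.0
```

```bash
python3 -c "
from h import *
s=env.state();print(s['ee_pos'],s['ee_rot'],s['force'],s['torque'],s['gripper_force'],s['gripper_width'])
# front edge target: 60mm short of coaster centre along yaw 100
u=np.array([np.cos(np.radians(100)),np.sin(np.radians(100))])
c=np.array([614.5,18.7]); 
for d in (70,60,30,28): print(d,c-u*d,'tcp',c-u*(d+165))
to([*(c-u*(75+165)),57],100)
for n,z in (('top',1),('side',1)):
    f=eyes.grab_frame(n); cv2.imwrite('pics/lift_%s.png'%n,f['image'])
    S=R.from_euler('z',100,degrees=True).apply([[0,-32,3],[0,32,3],[-80,32,3],[-80,-32,3]])+np.r_[s['ee_pos'][:2]+165*u,s['ee_pos'][2]-27.8]
    print(n,proj(f,S).round(1).tolist())
" 
```

```text
[ 557.06148812 -291.92499108   57.83551678] [ 1.79997049e+02 -3.47572000e-03  1.00000801e+02] [-0.57803145 -0.32933484 -0.87078306] [-0.12923021  0.05612087 -0.02769668] 49.97776687145233 17.310491561336672
70 [626.65537244 -50.23654271] tcp [ 655.30732175 -212.72982196]
60 [624.91889066 -40.38846518] tcp [ 653.57083998 -202.88174443]
30 [619.70944533 -10.84423259] tcp [ 648.36139465 -173.33751184]
28 [619.36214897  -8.87461708] tcp [ 648.01409829 -171.36789633]
t 4.57 d(m) [0.0559 0.1105 0.0008] rv [ 0. -0.  0.] F [-0.6 -0.3 -0.9] w 17.3
top [[325.1, 222.8], [331.4, 255.1], [372.7, 247.2], [365.9, 215.0]]
side [[315.9, 254.0], [349.4, 251.5], [343.3, 231.6], [312.3, 233.8]]
```

Emit:
send_rows --targets "0.014 0.028 0 0 0 0 0;0.028 0.056 0 0 0 0 0;0.042 0.084 0 0 0 0 0;0.056 0.11 0 0 0 0 0;0.056 0.11 0 0 0 0 0;0.056 0.11 0.01 0 0 0 0;0.056 0.11 0.02 0 0 0 0;0.056 0.11 0.028 0 0 0 0;0.056 0.11 0.028 0 0 0 0;0.056 0.11 0.028 0 0 0 0"

```text
time_s: 5.5
ee_pos: [654.4, -218.4, 28.5]
ee_rot: [-179.9, -0.1, 99.9]
force: [0.0, -0.5, -2.0]
gripper_width: 17.3
gripper_force: 50.0
```

```bash
python3 -c "
from h import *
s=env.state();print(s['ee_pos'],s['ee_rot'],s['force'])
u=np.array([np.cos(np.radians(100)),np.sin(np.radians(100))])
A=[]
for n in ('top','side'):
    f=eyes.grab_frame(n)
    S=R.from_euler('z',100,degrees=True).apply([[0,-32,3],[0,32,3],[-80,32,3],[-80,-32,3]])+np.r_[s['ee_pos'][:2]+165*u,s['ee_pos'][2]-27.6]
    p=proj(f,S); im=f['image'].copy()
    x,y=p.mean(0).astype(int); x0,y0=x-75,y-50
    im=cv2.resize(im[y0:y0+90,x0:x0+120],None,fx=5,fy=5,interpolation=cv2.INTER_CUBIC)
    for q in p: cv2.circle(im,tuple(((q-[x0,y0])*5+2).astype(int)),3,(0,0,255),-1)
    A.append(im[:,:400] if 0 else cv2.resize(im,(400,300)))
cv2.imwrite('pics/pre.png',np.hstack(A))
" 
```

```text
[ 654.37727819 -218.40108186   28.51674065] [-1.79879052e+02 -5.84297079e-02  9.99294778e+01] [ 0.00920367 -0.45529592 -2.03045808]
```

View pics/pre.png

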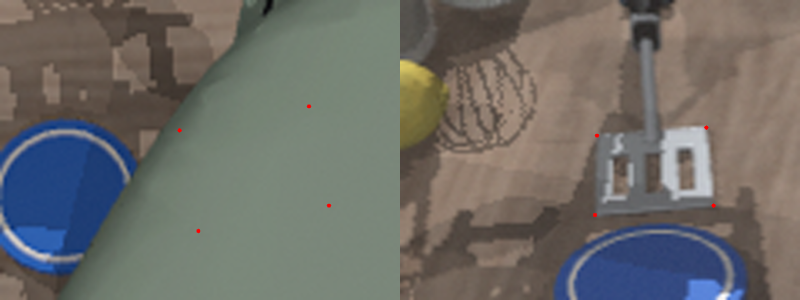

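The side view shows the blade flat on the worktop where predicted, with its front edge about 25 mm short of the blue rim and centred on it. I'll slide it under.

Emit:
send_rows --targets "0.008 0 0 0 0 0 0;0.016 0 0 0 0 0 0;0.024 0 0 0 0 0 0;0.029 0 0 0 0 0 0;0.034 0 0 0 0 0 0;0.038 0 0 0 0 0 0;0.042 0 0 0 0 0 0;0.045 0 0 0 0 0 0;0.045 0 0 0 0 0 0;0.045 0 0 0 0 0 0"

```text
time_s: 6.43
ee_pos: [648.1, -173.4, 29.7]
ee_rot: [180.0, 0.0, 100.0]
force: [-0.1, -0.9, -2.0]
gripper_width: 17.6
gripper_force: 50.0
```

```bash
cat >> h.py <<'E'
def look(seed,name=None,z=13.):
    s=env.state(); f=eyes.grab_frame("side"); c=blob(f,0,seed); q=w(f,c,z)[:,:2]
    print("t",round(s["time_s"],2),s["ee_pos"].round(1),s["ee_rot"].round(1),"F",s["force"].round(1))
    print("px",c.min(0),c.max(0),"mm",q.min(0).round(1),q.max(0).round(1))
    if name: cv2.imwrite(f"pics/{name}.png",cv2.resize(f["image"][200:380,190:430],None,fx=3,fy=3,interpolation=cv2.INTER_CUBIC))
E
python3 -c "
from h import *
look((277,310),'ins')"
```

```text
t 6.43 [ 648.1 -173.4   29.7] [180.   0. 100.] F [-0.1 -0.9 -2. ]
px [247 291] [304 328] mm [568.3 -30.7] [662.6  68.4]
```

Emit:
send_rows --targets "0 0 -0.005 0 0 0 0;0.001 0 -0.01 0 0 0 0;0.002 0 -0.015 0 0 0 0;0.003 0 -0.02 0 0 0 0;0.005 0 -0.025 0 0 0 0;0.008 0 -0.031 0 0 0 0;0.01 0 -0.036 0 0 0 0;0.01 0 -0.036 0 0 0 0"

```text
time_s: 7.15
ee_pos: [647.0, -163.3, 67.3]
ee_rot: [179.9, 0.0, 100.0]
force: [0.9, -0.8, -1.7]
gripper_width: 17.1
gripper_force: 50.0
```

```bash
python3 -c "
from h import *
look((277,310),'lev1')"
```

```text
t 7.15 [ 647.  -163.3   67.3] [179.9   0.  100. ] F [ 0.9 -0.8 -1.7]
px [246 278] [303 333] mm [569.7 -70.7] [670.1  79.5]
```

View pics/lev1.png

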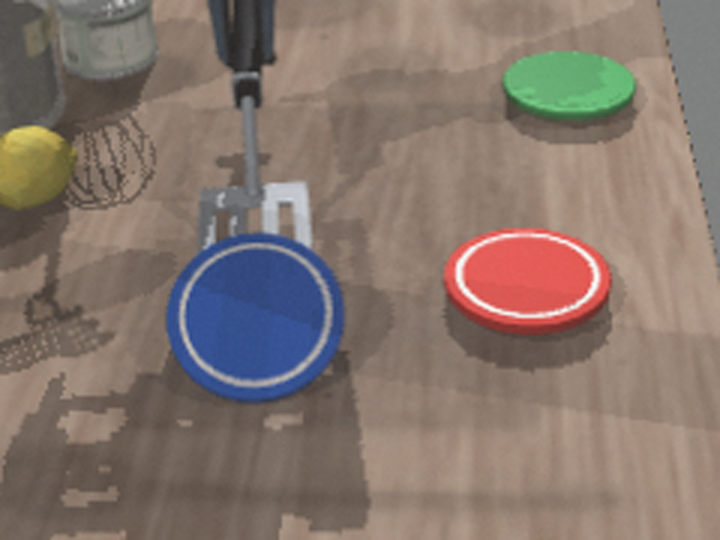

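The side crop shows the blue disc tilted about 30° on the blade. Its far rim at crop (250,400) has hardly slid, and the red coaster is untouched. I'll carry on to about 70°.

Emit:
send_rows --targets "0.003 0 -0.005 0 0 0 0;0.007 0 -0.011 0 0 0 0;0.011 0 -0.017 0 0 0 0;0.015 0 -0.021 0 0 0 0;0.019 0 -0.025 0 0 0 0;0.024 0 -0.028 0 0 0 0;0.029 0 -0.031 0 0 0 0;0.029 0 -0.031 0 0 0 0"

```text
time_s: 7.87
ee_pos: [641.4, -133.9, 97.5]
ee_rot: [179.9, -0.0, 100.0]
force: [-0.1, -0.5, -0.9]
gripper_width: 17.7
gripper_force: 50.0
```

```bash
python3 -c "
from h import *
look((274,305),'lev2')"
```

```text
t 7.87 [ 641.4 -133.9   97.5] [179.9  -0.  100. ] F [-0.1 -0.5 -0.9]
px [244 275] [304 334] mm [568.3 -80.5] [674.2  82.2]
```

View pics/lev2.png

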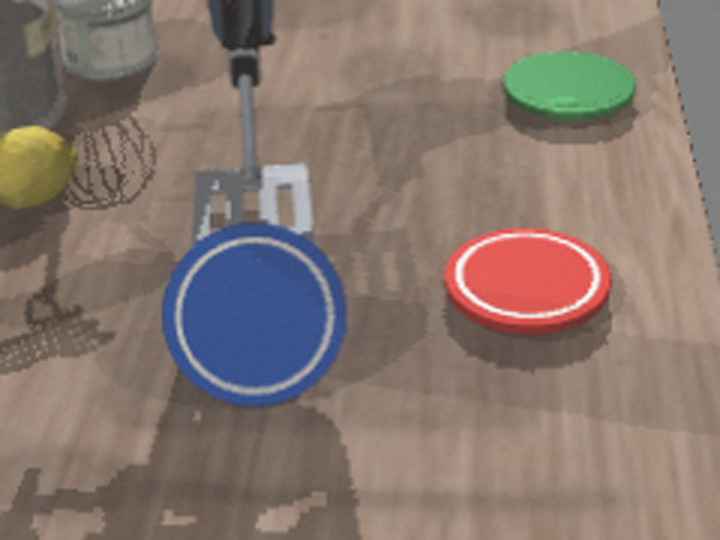

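The disc is now at about 57° and still pivoting on its far rim (crop (255,403)). I'll push it past vertical.

Emit:
send_rows --targets "0.005 0 -0.003 0 0 0 0;0.011 0 -0.006 0 0 0 0;0.017 0 -0.008 0 0 0 0;0.023 0 -0.009 0 0 0 0;0.029 0 -0.01 0 0 0 0;0.035 0 -0.01 0 0 0 0;0.041 0 -0.01 0 0 0 0;0.047 0 -0.01 0 0 0 0;0.052 0 -0.01 0 0 0 0;0.052 0 -0.01 0 0 0 0;0.052 0 -0.01 0 0 0 0"

```text
time_s: 8.83
ee_pos: [632.2, -83.6, 106.6]
ee_rot: [-180.0, 0.0, 100.0]
force: [0.2, -0.3, -1.1]
gripper_width: 17.4
gripper_force: 50.0
```

```bash
python3 -c "
from h import *
look((274,320),'lev3')"
```

```text
t 8.83 [632.2 -83.6 106.6] [-180.    0.  100.] F [ 0.2 -0.3 -1.1]
px [0 0] [639 479] mm [-3745078.3 -6787478.4] [2940858.5 5085432.1]
```

View pics/lev3.png

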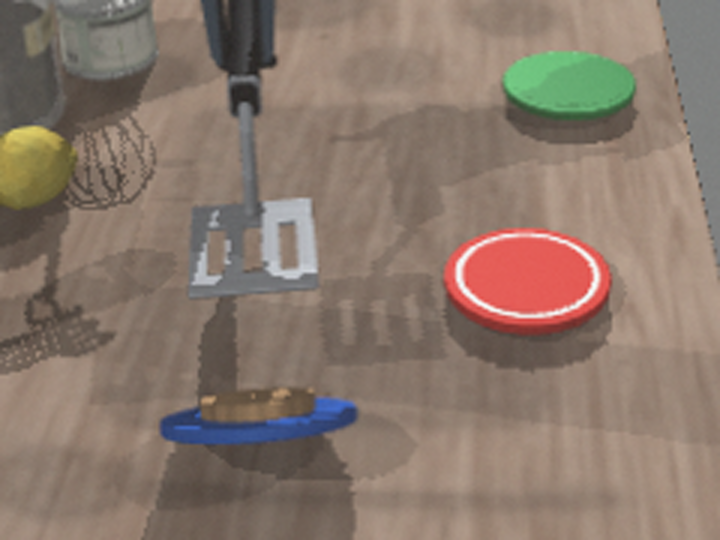

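The coaster has tipped past vertical and is falling cork up (crop (258,410)). I'll let it settle while backing the turner off.

Emit:
send_rows --targets "0 0 0 0 0 0 0;0 0 0 0 0 0 0;0 0 0 0 0 0 0;-0.02 0 0 0 0 0 0;-0.04 0 0 0 0 0 0;-0.06 0 0 0 0 0 0;-0.085 0 0 0 0 0 0;-0.11 0 0 0 0 0 0;-0.135 0 0 0 0 0 0;-0.155 0 0 0 0 0 0;-0.17 0 0 0 0 0 0;-0.17 0 0 0 0 0 0"

```text
time_s: 9.88
ee_pos: [661.9, -254.6, 106.3]
ee_rot: [180.0, 0.1, 99.8]
force: [-0.8, 0.5, -1.4]
gripper_width: 17.6
gripper_force: 50.0
```

```bash
python3 -c "
from h import *
s=env.state();print(s['ee_pos'],s['ee_rot'],s['force'])
to([s['ee_pos'][0],s['ee_pos'][1],27.8],100)
f=eyes.grab_frame('side');cv2.imwrite('pics/fin.png',f['image'][170:470,150:470])"
```

```text
[ 661.93844826 -254.59575095  106.27887343] [1.79980636e+02 8.30326383e-02 9.98341957e+01] [-0.78137641  0.45660404 -1.37434272]
t 9.88 d(m) [ 0.0001 -0.      0.0785] rv [ 0.02  0.08 -0.17] F [-0.8  0.5 -1.4] w 17.6
```

View pics/fin.png

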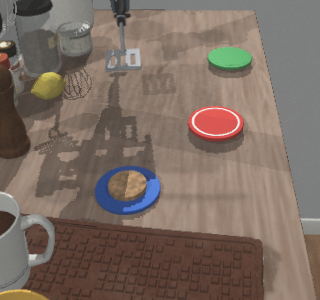

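The blue coaster lies flat, cork up, short of the mat (crop (128,190)), and the red one is unmoved. Next I set the turner down.

Emit:
send_rows --targets "0 0 0.02 0 0 0 0;0 0 0.04 0 0 0 0;0 0 0.055 0 0 0 0;0 0 0.065 0 0 0 0;0 0 0.071 0 0 0 0;0 0 0.075 0 0 0 0;0 0 0.077 0 0 0 0;0 0 0.0785 0 0 0 0;0 0 0.0785 0 0 0 0;0 0 0.0785 0 0 0 0"

```text
time_s: 10.77
ee_pos: [662.2, -251.4, 28.9]
ee_rot: [179.9, 0.0, 100.0]
force: [0.1, 0.0, -1.2]
gripper_width: 17.4
gripper_force: 50.0
```

Emit:
send_rows --targets "0 0 0 0 0 0 30;0 0 0 0 0 0 60;0 0 0 0 0 0 100;0 0 0 0 0 0 100;0 0 0 0 0 0 100;0 0 0 0 0 0 100;0 0 0 0 0 0 100;0 0 0 0 0 0 100;0 0 0 0 0 0 100;0 0 -0.03 0 0 0 100;0 0 -0.06 0 0 0 100;0 0 -0.09 0 0 0 100"

```text
time_s: 11.77
ee_pos: [661.3, -251.1, 118.6]
ee_rot: [-179.9, -0.1, 100.0]
force: [1.1, -0.6, -0.5]
gripper_width: 90.6
gripper_force: 0.0
```

Emit:
send_rows --targets "0 0 -0.03 0 0 0 100;0 0 -0.06 0 0 0 100;0 0 -0.06 0 0 0 100;0 0 -0.06 0 0 0 100;0 0 -0.06 0 0 0 100;0 0 -0.06 0 0 0 100;0 0 -0.06 0 0 0 100;0 0 -0.06 0 0 0 100"

```text
time_s: 12.43
ee_pos: [661.1, -251.1, 176.6]
ee_rot: [-179.9, -0.1, 100.0]
force: [0.5, -0.0, -0.4]
gripper_width: 91.2
gripper_force: 0.0
```

```bash
python3 -c "
from h import *
f=eyes.grab_frame('side');cv2.imwrite('pics/fin2.png',cv2.resize(f['image'][170:400,230:430],None,fx=2.5,fy=2.5))"
```

```text
(no output)
```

View pics/fin2.png

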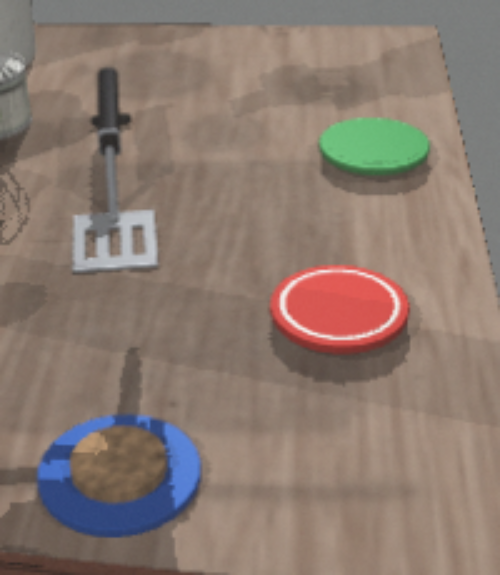

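The turner stands level and released at (115,240). The blue coaster is cork up at (120,475), and the red one is unmoved at (340,308).

```bash
python3 -c "
from workcell import env
print(env.job_done())"
```

```text
the job is handed in; nothing more can be done
None
```

I levered the blue coaster over with the turner; it lies flat, cork up, on the worktop, the red coaster looks unmoved, and the turner stands level and clear of both; the job is handed in, but no verdict came back.

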